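# Refit the selector knob of a defibrillator monitor and hold it pressed

## Robot

A 7-joint arm with a two-finger parallel gripper is mounted at the origin on the work surface. World frame = base frame: x ahead of the robot, y to its left, z up, the work surface at z = 0. Lengths are in m, angles in rad, forces in N, time in s.
With the tool pointing down it reaches from about 0.425 to 0.925 m from the base axis. Payload 6.8 kg.
Tool frame: the origin (TCP) lies at the very end of the fingers, on their centre line; the grasp point (between the pads) lies 19 mm behind it; z points along the fingers, y is the line along which they close (so a half turn about z gives the same grasp; the last joint's range is limited). The gripper opens to 85 mm and grips with 20 to 120 N. Pads are 22 mm wide; open, the fingers measure 114 mm over their backs; the gripper's body (76 mm by 85 mm) begins 54 mm behind the grasp point. The pads swing forward as they close: fully open they stand 13 mm farther back than shut.
Start: joints at [1.034, 0.477, 0.022, 1.555, -0.011, 1.109, -0.083], TCP at [0.281, -0.614, 0.231] pointing down, gripper open.
Joint ranges: [-2.96, 2.96], [-0.34, 2.1], [-1.41, 1.46], [0.24, 2.44], [-1.37, 4.51], [0.17, 1.92], [-2.96, 2.96]. Speed limits (rad/s): [2.39, 2.39, 3.14, 3.14, 3.14, 3.14, 3.14].

## Interface

Orientations are given as a rotation vector (axis times angle).
In Python, from bench import monitor, optics, r gives the robot as it stands.
- The arm moves only by the shell command python3 -m crank 'ROWS' [OPENING] [FORCE]. ROWS is JSON, a list of rows, each a list of 2 entries, a list of its own where there are three numbers: the shift along the tool's x, y, z in cm, then the turn, a rotation vector about the tool's x, y, z in rad. A call has 1 to 5 rows; each row shifts and turns the commanded pose from where the row before left it, along the tool's axes as they then stand; what a row does not reach is not made up. A row lasts 1/10 s, in which the tool goes at most 50 mm and 8.59 degrees, less where a joint would pass 70% of its speed; a pose out of reach is approached as far as the arm can. A call is refused whole if a number of a shift passes 5 or a number of a turn 0.15, either way. A call with a gripper value outside its range is refused whole. OPENING is the finger opening in cm, from 0 to 8.54, set as the call begins (- or left out, the last holds). The fingers move at their own pace and stop on an object; FORCE is the grip in N (left out, the last holds). Time passes only in rows, so rows that do not move let the fingers close. It gives the time, the measured TCP pose, the force, the opening and the grip force at its end, in the units of the state.
- monitor.get_obs(): the state, without advancing time (a new reading comes with each control period).
- optics.grab_frame(name): name is "side" or "top"; returns (picture, depth): 420x560x3 uint8, red, green, blue; 420x560 float32, m along the optical axis (not along the pixel's ray), 0 where there is no reading.
- optics.camera_model(name): a dict with "vertical_fov" (degrees; the focal length in pixels is half the picture's height over the tangent of half this angle, whatever the lens; pixels are square), "cx", "cy" (the principal point, pixels), "R" (3x3) and "t" (3): a world point X has camera coordinates R X + t. Camera axes: x right, y down, z forward; pixel columns grow to the right and rows downward; lengths in m; the calibration is good to about 2 mm. A picture is of the moment at which its call begins. camera_model takes no time and is no camera call.
- r.hand_in(): hands the job in; it is judged then, once.
The state is a dict: "clock": time; "joints": joint angles; "qvel": joint speeds; "tau": joint torques, N m; "tcp_pos": TCP position; "orientation": TCP orientation; "contact_force": force on the tool from outside, world axes, zero at the start; "moment": the same for the moment, N m; "grip_width": finger opening in m; "gripper_force": force on a finger pad.
Only numpy, scipy, OpenCV 4.12 (cv2) and the standard library are available. Lean on these libraries where they do the work, as an engineer would, in place of code of your own. Each camera call takes 0.05 s, during which the arm holds its last target. There are 200 camera calls.

## Task

The selector knob has been taken off the defibrillator monitor, which lies on its back on the bench: pick the knob out of the steel tray, turn it so that the flat in its bore matches the flat of the bare D-shaft, and push it fully home. Then keep pressing, so that the sprung shaft stays pushed in through the power-up self-test: finish while still holding the knob pressed in to its stop. Leave the carton, the vial and the tape where they are.

Things in the scene. Friction and masses are not known exactly. Their poses are not given: they have to be found in the camera images.
- knob: Loose selector knob, black plastic, about 45 g, lying bore down on the tray's floor, turned anyhow. Round skirt 46 mm wide (42 at its top), 16 mm high; on it a grip bar 13 mm wide with flat upright sides, 16 to 32 mm above the underside. Origin: centre of the underside; x to the bar's pointed end, y across the bar, z up.
- knob_pointer (a point): Top edge of the pointed end of the knob's bar: 22.5 mm from the knob's axis along its x, 32 mm above its underside; axes as the knob's. A white line runs along the top of this half. The other end is blunt, 17.5 mm behind the axis; the bar's sides are flat from x = -15 to +14 mm.
- knob_bore (a point): Centre of the mouth of the knob's bore, at the knob's origin, axes as the knob's. The bore is D-shaped, blind, open downward, 14 mm deep, 13.2 mm in diameter; its flat is 2.4 mm from the axis on the +x side, under the pointed end of the bar.
- shaft_tip (a point): Centre of the end of the bare selector shaft, 160 mm above the bench: steel, upright, D-shaped, 12 mm in diameter with a flat 2 mm from the axis along its whole length, end chamfered 0.8 mm. x points out through the flat, z up. The knob fits with its pointed end pointing along this x, and is home when the bore's floor sits on the shaft's end: underside 14 mm below this point.
- shaft_foot (a point): Where the shaft's axis meets the panel, 140 mm above the bench, in the middle of a grey dial disc 76 mm wide; axes as the monitor's. A brass nut 19 mm wide, 1.2 mm thick lies here. The shaft stands 20 mm out, turned up to 0.8 rad either side of the monitor's x, and is held by friction (0.05 N m). A knob that is home has its underside 6 mm above the panel, 2 mm with the shaft at its stop.
- shaft_push (a joint): How far the shaft is pushed in (down), m: 0 standing out, 0.004 at its stop. A spring pushes it out: 3 N before it gives, 9 N at the stop. Let go, it comes out again.
- defib: White defibrillator monitor lying on its back, front panel up: 250 mm (x) by 310 mm (y), panel 140 mm above the bench. Origin: centre of its underside; x to its top edge, where a black carrying handle reaches to x = 168 mm. Dark screen on the +y side, shaft at x = 55, y = -102 mm. It does not move.
- tray: Shallow steel tray with the knob in it: 140 mm (x) by 170 mm (y), 18 mm high, walls and floor 3 mm. Origin: centre of its underside. It does not move. It may have changed places with the carton, nearer to or farther from the robot.
- vial_box: Loose paper carton 70 by 90 mm, 55 mm high, with a blue band. To be left alone. Origin: centre of its underside.
- vial: Amber glass vial standing loose, 25 mm in diameter, 49 mm high. To be left alone. Origin: centre of its underside.
- tape_roll: Loose white roll of tape lying flat, 70 mm wide with a 38 mm hole, 25 mm high. To be left alone. Origin: centre of its underside.
Things that resemble listed ones, but are neither listed nor needed, are in the scene too. There is more than one size of the knob; the one meant has the size given above.

How it is judged:
On the way, in this order (a step that is already met when the one before it is completed fails the run):
1. the knob is lifted out of the tray (height (world z) of knob above 0.05 m and contact force between knob and tray below 0.01 N), for 0.2 s.
2. the knob is home on the D-shaft and pressed in (z of knob in the frame of shaft_tip between -0.0165 and -0.0122 m and x of knob in the frame of shaft_tip between -0.002 and 0.002 m and y of knob in the frame of shaft_tip between -0.002 and 0.002 m and angle between the x axis of knob and the x axis of shaft_tip, either way round below 0.4 rad and angle between the z axis of knob and the z axis of shaft_tip, either way round below 0.12 rad and x of knob_pointer in the frame of shaft_tip above 0.015 m and value of joint shaft_push above 0.0032 m), for 0.3 s.
At the end, for the whole second after the job is handed in: Through the last second the fingers press the knob (over 2 N), home on the shaft: underside 14 mm (12.2 to 16.5) below the shaft end, within 2 mm of its axis, pointed end along the flat's x within 0.4 rad, level within 0.12 rad, still; shaft pushed in over 3.2 of its 4 mm (all of step 2 and contact force between the fingers and knob above 2 N and linear speed of knob below 0.02 m/s); the arm keeps its last pose, push and grip.
It fails at once if the carton was disturbed (moved over 20 mm) (distance of vial_box from where it was at the start of the episode above 0.02 m).
It fails at once if the vial was disturbed (moved over 20 mm) (distance of vial from where it was at the start of the episode above 0.02 m).
It fails at once if the tape was disturbed (moved over 20 mm) (distance of tape_roll from where it was at the start of the episode above 0.02 m).
It also fails if it takes over 38 s, if anything falls off the work surface, if the arm or the gripper's body presses on something with over 40 N, if the wrist force passes 120 N, or if a joint passes its speed limit or range.

## Working session

There is one attempt and no reset: what is moved stays moved. The work goes in short steps, Python scripts to look and compute and a shell command to move; the robot and the scene stay as the last step left them, time stands still between calls to the robot, and variables do not carry over. Pictures are saved under pics/ and viewed, at most 10 in all, crops included, and the job is handed in when it is done.

```bash
mkdir -p pics; ls
python3 - <<'E'
from bench import monitor, optics, r
import cv2, numpy as np
o=monitor.get_obs(); print({k:np.round(v,3) for k,v in o.items()})
for n in("top","side"):
    p,d=optics.grab_frame(n); np.savez(f"pics/{n}0.npz",p=p,d=d); cv2.imwrite(f"pics/{n}0.png",p[:,:,::-1])
    m=optics.camera_model(n); print(n,{k:np.round(v,4) for k,v in m.items()})
E
```

```text
pics
{'clock': np.float64(0.0), 'joints': array([ 1.034,  0.478,  0.022,  1.556, -0.012,  1.109, -0.083]), 'qvel': array([-0.001,  0.001,  0.001, -0.   , -0.002, -0.001,  0.   ]), 'tau': array([ 0.0000e+00, -5.9646e+01,  1.6080e+00, -2.8120e+01,  1.2000e-02,
        9.0000e-03, -0.0000e+00]), 'tcp_pos': array([ 0.28 , -0.613,  0.23 ]), 'orientation': array([-3.068e+00, -6.680e-01,  1.000e-03]), 'contact_force': array([-0.035, -0.31 ,  0.089]), 'moment': array([-0.018,  0.029, -0.012]), 'gripper_force': np.float64(0.0), 'grip_width': np.float64(0.085)}
top {'vertical_fov': np.float64(49.2129), 'cx': np.float64(278.8076), 'cy': np.float64(210.8859), 'R': array([[-0.0288, -0.9996, -0.0065],
       [-0.997 ,  0.0292, -0.0716],
       [ 0.0718,  0.0044, -0.9974]]), 't': array([-0.0771,  0.5103,  1.3057])}
side {'vertical_fov': np.float64(47.9825), 'cx': np.float64(279.9609), 'cy': np.float64(208.6586), 'R': array([[-0.8484, -0.529 ,  0.02  ],
       [-0.4035,  0.6218, -0.6713],
       [ 0.3426, -0.5776, -0.741 ]]), 't': array([0.3695, 0.3538, 0.9492])}
```

View pics/top0.png

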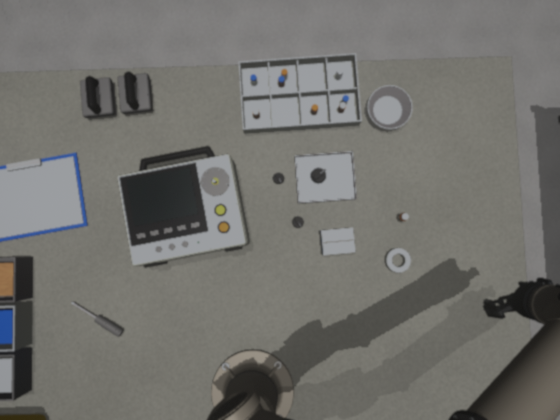

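View pics/side0.png

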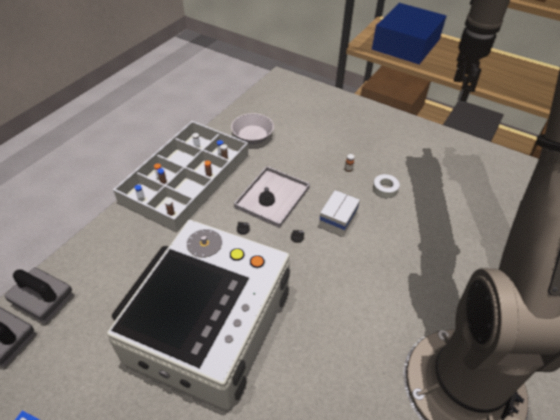

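The top view shows three black knobs: one in the tray at (319,176), two on the bench at (279,178) and (298,222). The one in the tray fits, since the task says the knob lies in the tray; its size still has to be checked. Shaft at about (215,181) top and (204,240) side; carton (338,241), vial (404,216), tape (398,260).

```bash
cat > h.py <<'E'
import numpy as np, cv2
from bench import monitor, optics, r
C={n:optics.camera_model(n) for n in("top","side")}
F=lambda n:210/np.tan(np.radians(C[n]["vertical_fov"])/2)
def ray(n,u,v):
    m=C[n];R=np.array(m["R"]);t=np.array(m["t"]);d=R.T@np.array([(u-m["cx"])/F(n),(v-m["cy"])/F(n),1]);return -R.T@t,d
def plane(n,u,v,z):
    c,d=ray(n,u,v);return c+d*(z-c[2])/d[2]
def cloud(n,d):
    m=C[n];v,u=np.mgrid[:420,:560];P=np.stack([(u-m["cx"])/F(n)*d,(v-m["cy"])/F(n)*d,d],-1)
    return (P-np.array(m["t"]))@np.array(m["R"])
def tri(a,b):
    A=[];y=[]
    for n,(u,v) in(("top",a),("side",b)):
        c,d=ray(n,u,v);d/=np.linalg.norm(d);M=np.eye(3)-np.outer(d,d);A.append(M);y.append(M@c)
    return np.linalg.lstsq(np.vstack(A),np.hstack(y),rcond=None)[0]
def shot(n,name):
    p,d=optics.grab_frame(n);np.savez(f"pics/{name}.npz",p=p,d=d);return p,d
E
python3 - <<'E'
from h import *
T=np.load("pics/top0.npz");S=np.load("pics/side0.npz")
def crop(p,u,v,s=20): return cv2.resize(p[v-s:v+s,u-s:u+s,::-1],(280,280),interpolation=cv2.INTER_CUBIC)
a=np.hstack([crop(T["p"],319,176),crop(S["p"],266,197)]);b=np.hstack([crop(T["p"],215,181),crop(S["p"],204,240)])
im=np.vstack([a,b]);im=np.clip(im.astype(float)*1.6,0,255).astype(np.uint8);cv2.imwrite("pics/c1.png",im)
g=T["p"].max(2);P=cloud("top",T["d"])
for nm,(u,v) in dict(tray=(319,176),k2=(279,178),k3=(298,222)).items():
    m=np.zeros(g.shape,np.uint8);m[v-15:v+15,u-15:u+15]=(g[v-15:v+15,u-15:u+15]<60)
    n,l,st,ce=cv2.connectedComponentsWithStats(m);k=1+st[1:,4].argmax();q=P[l==k]
    print(nm,st[k],ce[k].round(1),"zmax",np.percentile(q[:,2],[50,95,99]).round(4),"span",np.ptp(q[:,:2],0).round(4),plane("top",*ce[k],.02).round(4))
for nm,(u,v,z) in dict(tray=(325,177,.0),carton=(338,241,.055),vial=(404,216,.049),tape=(398,260,.025),shaft=(215,181,.16)).items(): print(nm,plane("top",u,v,z).round(3),P[v,u].round(3))
print(tri((215,181),(204,240)).round(4))
E
```

```text
tray [312 170  12  12 104] [317.3 176. ] zmax [0.0222 0.0395 0.0441] span [0.2108 0.1252] [ 0.6058 -0.2062  0.02  ]
k2 [274 174   9   9  48] [277.6 177.7] zmax [0.0144 0.0253 0.0273] span [0.0237 0.0236] [ 0.6041 -0.091   0.02  ]
k3 [294 218   4   8  25] [295.6 221.4] zmax [0.018  0.0279 0.0312] span [0.0197 0.0085] [ 0.4761 -0.1394  0.02  ]
tray [ 0.605 -0.23   0.   ] [ 0.604 -0.23   0.005]
carton [ 0.416 -0.255  0.055] [ 0.416 -0.255  0.053]
vial [ 0.481 -0.443  0.049] [ 0.481 -0.442  0.053]
tape [ 0.357 -0.427  0.025] [ 0.356 -0.433  0.001]
shaft [0.58  0.071 0.16 ] [0.58  0.071 0.158]
[0.5825 0.0729 0.1455]
```

View pics/c1.png

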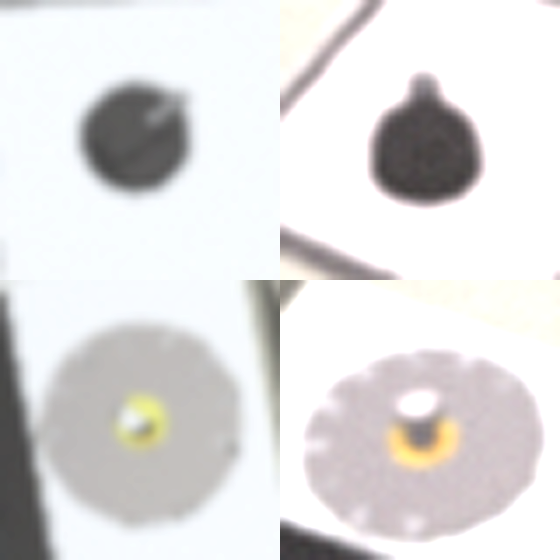

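The crop shows the tray knob at top (319,176): its dark disc is about 15.7 px, or 44 mm, across, so it is the 46 mm one. The two on the bench are about 25 mm wide and are decoys. The white line on it points right and up. The shaft tip is the bright spot in the dial disc, with a brass nut around it.

```bash
cat > m2.py <<'E'
from h import *
K=8
big={}
for n,(u,v) in dict(top=(215,181),side=(204,240)).items():
    A=np.mean([optics.grab_frame(n)[0].astype(float) for _ in range(8)],0);np.save(f"pics/avg_{n}.npy",A)
    s=24;c=A[v-s:v+s,u-s:u+s];B=cv2.resize(c.astype(np.float32),None,fx=K,fy=K,interpolation=cv2.INTER_CUBIC)
    px=lambda x,y:(u-s+(x+.5)/K-.5,v-s+(y+.5)/K-.5)
    g=B.mean(2);pan=np.percentile(g,90);disc=np.median(g[s*K-60:s*K+60,s*K-100:s*K+100]);th=(pan+disc)/2
    m=((g<th)&(g>disc*.6)).astype(np.uint8);m=cv2.morphologyEx(m,cv2.MORPH_OPEN,np.ones((25,25)))
    cs,_=cv2.findContours(m,cv2.RETR_EXTERNAL,cv2.CHAIN_APPROX_NONE);ct=max(cs,key=cv2.contourArea)
    X=np.array([plane(n,*px(*q[0]),.14) for q in ct])[:,:2]
    w=np.ones(len(X),bool)
    for _ in range(6):
        a=np.linalg.lstsq(np.c_[2*X[w],np.ones(w.sum())],(X[w]**2).sum(1),rcond=None)[0];rad=np.sqrt(a[2]+a[0]**2+a[1]**2)
        e=abs(np.linalg.norm(X-a[:2],axis=1)-rad);w=e<max(.0008,1.0*np.median(e))
    print(n,"disc lvl",round(pan),round(disc),"centre",a[:2].round(4),"r",rad.round(4),"used",w.mean().round(2))
    np.save(f"pics/disc_{n}.npy",a[:2])
    # tip orthorectified at z=.16, disc-centred, 0.25mm/px
    G=np.mgrid[-15:15.01:.25,-15:15.01:.25]*1e-3
    m=C[n];W=np.stack([a[0]+G[0],a[1]+G[1],np.full(G[0].shape,.16)],-1)@np.array(m["R"]).T+np.array(m["t"])
    U=(W[...,0]/W[...,2]*F(n)+m["cx"]).astype(np.float32);V=(W[...,1]/W[...,2]*F(n)+m["cy"]).astype(np.float32)
    big[n]=cv2.remap(A.astype(np.float32),U,V,cv2.INTER_CUBIC)[::-1,::-1]  # up=+x, left=+y
out=np.hstack([cv2.resize(np.clip(big[n]*1.3,0,255)[:,:,::-1].astype(np.uint8),(390,390)) for n in big])
for k in(0,1): cv2.circle(out,(390*k+195,195),78,(0,0,255),1)
cv2.imwrite("pics/tip.png",out)
for n in big: 
    g=big[n].mean(2); print(n); print(g[20:101:8,20:101:8].round().astype(int))
# monitor yaw from panel white region, knob from top
A=np.load("pics/avg_top.npy").astype(np.uint8)
u,v,s=319,176,16;c=np.load("pics/avg_top.npy")[v-s:v+s,u-s:u+s].mean(2);b=cv2.resize(c.astype(np.float32),None,fx=K,fy=K,interpolation=cv2.INTER_CUBIC)
m=(b<(np.median(b)+np.percentile(b,3))/2).astype(np.uint8);ct=max(cv2.findContours(m,0,1)[0],key=cv2.contourArea)
(cx,cy),(d1,d2),_=cv2.fitEllipse(cv2.convexHull(ct));pc=(u-s+(cx+.5)/K-.5,v-s+(cy+.5)/K-.5)
f=plane("top",*pc,.011);print("knob",np.round(pc,2),f.round(4),"diam mm",np.array([d1,d2])/K*(1.33/F("top"))*1000)
yy,xx=np.nonzero((b>np.percentile(b[m>0],50)+15)&(np.hypot(*(np.mgrid[:2*s*K,:2*s*K]-np.array([cy,cx])[:,None,None]))<.42*d1))
if len(xx):
    pts=np.array([plane("top",u-s+(x+.5)/K-.5,v-s+(y+.5)/K-.5,.035) for x,y in zip(xx,yy)]);q=pts.mean(0)-f
    l=cv2.fitLine(pts[:,:2].astype(np.float32),cv2.DIST_L2,0,0.01,0.01).ravel();print("line dir",np.degrees(np.arctan2(l[1],l[0])),"centroid-dir",np.degrees(np.arctan2(q[1],q[0])),np.linalg.norm(q[:2]),len(xx))
E
python3 m2.py
```

```text
top disc lvl 158 119 centre [0.5825 0.0743] r 0.0381 used 0.72
side disc lvl 221 128 centre [0.5815 0.0758] r 0.0378 used 0.85
top
[[117 118 118 118 119 119 120 120 120 119 119]
 [118 118 117 118 120 122 123 123 123 121 120]
 [117 117 117 117 122 125 127 126 126 125 123]
 [117 115 117 123 131 133 131 130 130 129 126]
 [116 114 119 131 142 143 138 134 131 129 127]
 [116 115 121 138 148 150 143 135 127 125 125]
 [117 116 123 139 148 150 140 125 114 116 121]
 [117 118 124 134 137 133 121 106  99 108 119]
 [118 119 122 126 123 116 105  96  96 108 120]
 [118 119 120 120 118 111 105 104 107 115 121]
 [118 119 119 120 119 117 114 113 114 117 120]]
side
[[127 127 127 127 127 127 127 127 128 129 135]
 [127 127 127 127 128 129 126 127 127 130 134]
 [127 127 128 134 139 135 131 128 127 128 130]
 [126 125 132 150 158 153 144 133 130 127 127]
 [123 123 141 170 180 178 162 148 134 127 126]
 [117 116 143 176 196 192 182 160 139 128 126]
 [108 107 131 168 192 196 184 163 141 128 127]
 [ 97  92 114 146 170 179 167 153 136 129 128]
 [ 85  86  96 116 138 142 141 136 130 128 128]
 [ 82  82  84  97 106 115 122 126 127 127 128]
 [ 81  79  86  96 107 115 121 126 127 128 127]]
knob [317.95 175.22] [ 0.6092 -0.2089  0.011 ] diam mm [43.92815059 45.37905619]
line dir -58.013096 centroid-dir -51.8801955474598 0.009852949754340437 474
```

View pics/tip.png

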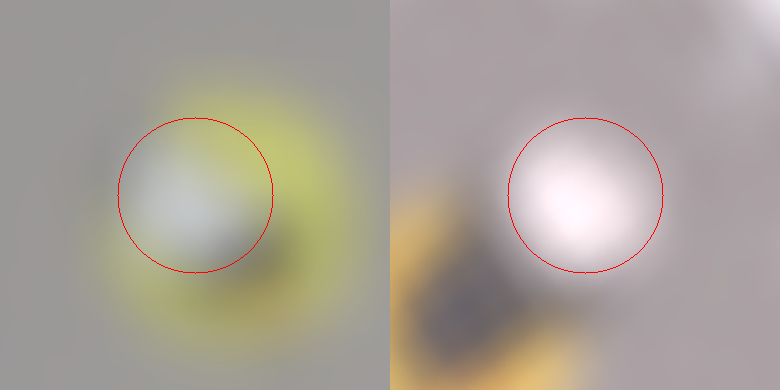

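The rectified tip picture (up = +x, left = +y) shows the bright D leaning to the lower left in both views: about (180,205) of the circle at (195,195) from the top, and (578,207) of (585,195) from the side. So the flat faces upper right, a yaw of roughly -30 to -40°. I'll refine that with moments while I start moving.

Run:
```python
from h import *
cen=np.array([.582,.075])
for n in("top","side"):
    A=np.load(f"pics/avg_{n}.npy").astype(np.float32);a=np.load(f"pics/disc_{n}.npy")
    G=np.mgrid[-9:9.01:.25,-9:9.01:.25]*1e-3;m=C[n]
    W=np.stack([a[0]+G[0],a[1]+G[1],np.full(G[0].shape,.16)],-1)@np.array(m["R"]).T+np.array(m["t"])
    U=(W[...,0]/W[...,2]*F(n)+m["cx"]).astype(np.float32);V=(W[...,1]/W[...,2]*F(n)+m["cy"]).astype(np.float32)
    I=cv2.remap(A,U,V,cv2.INTER_CUBIC)
    for name,ch,t in(("blue",I[...,2],.25),("blue",I[...,2],.5),("mean",I.mean(2),.35),("mean",I.mean(2),.6)):
        bg=np.percentile(ch,40) if n=="top" else 128;w=np.clip(ch-bg-t*(ch.max()-bg),0,None)*(np.hypot(*G)<.009)
        x,y=[(w*g).sum()/w.sum()*1e3 for g in G]
        S=np.cov(np.stack([G[0].ravel(),G[1].ravel()])*1e3,aweights=w.ravel());ev,E=np.linalg.eigh(S);k=E[:,0]*np.sign(E[0,0])
        print(n,name,t,"offset mm",round(x,2),round(y,2),"normal by offset",round(np.degrees(np.arctan2(-y,-x))),"by short axis",round(np.degrees(np.arctan2(k[1],k[0]))),ev.round(2))
# monitor yaw from screen
A=np.load("pics/avg_top.npy").astype(np.uint8);m=(A.max(2)<70).astype(np.uint8)[150:270,110:260];m=cv2.morphologyEx(m,cv2.MORPH_OPEN,np.ones((5,5)))
n_,l,st,ce=cv2.connectedComponentsWithStats(m);k=1+st[1:,4].argmax();rc=cv2.minAreaRect(np.argwhere(l==k)[:,::-1].astype(np.float32));b=cv2.boxPoints(rc)+[110,150]
Q=np.array([plane("top",*p,.14) for p in b]);e=Q[[1,2]]-Q[[0,1]];print("screen edges",[(round(np.degrees(np.arctan2(v[1],v[0])),1),round(np.linalg.norm(v),3)) for v in e])
o=monitor.get_obs();R,_=cv2.Rodrigues(np.array(o["orientation"]));print(o["tcp_pos"].round(4),R.round(3))
```

```text
top blue 0.25 offset mm -0.68 1.11 normal by offset -58 by short axis -33 [2.98 4.56]
top blue 0.5 offset mm -0.82 1.0 normal by offset -51 by short axis -31 [1.76 2.75]
top mean 0.35 offset mm -0.36 0.53 normal by offset -56 by short axis 34 [2.76 4.59]
top mean 0.6 offset mm -0.57 0.73 normal by offset -52 by short axis 31 [1.63 2.11]
side blue 0.25 offset mm -0.72 0.54 normal by offset -37 by short axis -38 [3.85 5.86]
side blue 0.5 offset mm -0.83 0.68 normal by offset -39 by short axis -39 [2.31 3.76]
side mean 0.35 offset mm -0.77 0.57 normal by offset -37 by short axis -38 [3.23 4.99]
side mean 0.6 offset mm -0.86 0.69 normal by offset -38 by short axis -39 [1.85 3.07]
screen edges [(np.float64(-80.8), np.float64(0.203)), (np.float64(-170.2), np.float64(0.18))]
[ 0.2806 -0.6139  0.2313] [[ 0.909  0.416 -0.   ]
 [ 0.416 -0.909 -0.   ]
 [-0.     0.    -1.   ]]
```

Shaft yaw is about -35°; the side view's moments and the ±0.8 rad limit agree. Knob yaw is about -58° at (0.609, -0.209). I'll move over the knob and turn the tool x to 122°.

```bash
python3 -m crank '[[[3.9,-1.93,0],[0,0,0]],[[3.9,-1.93,0],[0,0,0]],[[3.9,-1.93,0],[0,0,0]],[[3.9,-1.93,0],[0,0,0]],[[3.9,-1.93,0],[0,0,0]]]' 4.5 60; python3 -m crank '[[[3.9,-1.93,0],[0,0,0]],[[3.9,-1.93,0],[0,0,0]],[[3.9,-1.93,0],[0,0,0]],[[3.9,-1.93,0],[0,0,0]],[[3.9,-1.93,0],[0,0,0]]]'; python3 -m crank '[[[3.9,-1.93,0],[0,0,0]],[[3.9,-1.93,0],[0,0,0]],[[0,0,0],[0,0,-0.14]],[[0,0,0],[0,0,-0.14]],[[0,0,0],[0,0,-0.14]]]';python3 -m crank '[[[0,0,0],[0,0,-0.14]],[[0,0,0],[0,0,-0.14]],[[0,0,0],[0,0,-0.14]],[[0,0,0],[0,0,-0.14]],[[0,0,0],[0,0,-0.14]]]'; python3 -m crank '[[[0,0,0],[0,0,-0.14]],[[0,0,0],[0,0,-0.14]],[[0,0,0],[0,0,-0.14]],[[0,0,0],[0,0,-0.14]],[[0,0,0],[0,0,0]]]'
cat > go.py <<'E'
import sys
from h import *
# go.py x y z yaw_deg(tool x): remaining shift (cm) and turn (rad) in tool axes
def togo(x,y,z,yaw):
    o=monitor.get_obs();R,_=cv2.Rodrigues(np.array(o["orientation"]))
    s=R.T@(np.array([x,y,z])-o["tcp_pos"])*100
    c,k=np.cos(np.radians(yaw)),np.sin(np.radians(yaw));T=np.array([[c,k,0],[k,-c,0],[0,0,-1.]])
    print("t",round(o["clock"],2),"tcp",o["tcp_pos"].round(4),"yaw",round(np.degrees(np.arctan2(R[1,0],R[0,0])),1),"tilt",R[2,:2].round(3),"f",o["contact_force"].round(1),"m",o["moment"].round(2),"w",round(o["grip_width"],4),"j",o["joints"].round(2))
    print("shift cm",s.round(2),"turn",cv2.Rodrigues(R.T@T)[0].ravel().round(3))
if __name__=="__main__": togo(*map(float,sys.argv[1:5]))
E
python3 go.py .609 -.209 .021 122
```

```text
clock: 1.4
tcp_pos: [0.4188, -0.4437, 0.2315]
orientation: [3.069, 0.668, 0.0]
contact_force: [-0.1, 0.5, 0.6]
grip_width: 0.045
gripper_force: 0.0
clock: 1.9
tcp_pos: [0.5561, -0.2748, 0.2316]
orientation: [3.069, 0.668, 0.001]
contact_force: [-0.6, -0.5, 0.4]
grip_width: 0.0449
gripper_force: 0.0
clock: 2.4
tcp_pos: [0.6103, -0.2082, 0.2312]
orientation: [2.858, 1.303, -0.0]
contact_force: [0.1, 0.1, -0.4]
grip_width: 0.045
gripper_force: 0.0
clock: 2.9
tcp_pos: [0.61, -0.2088, 0.2313]
orientation: [2.239, 2.203, -0.0]
contact_force: [1.1, 0.4, -0.9]
grip_width: 0.0453
gripper_force: 0.0
clock: 3.4
tcp_pos: [0.6099, -0.209, 0.2313]
orientation: [-1.55, -2.732, -0.0]
contact_force: [-0.2, -0.4, 1.1]
grip_width: 0.0449
gripper_force: 0.0
t 3.4 tcp [ 0.6099 -0.209   0.2313] yaw 120.9 tilt [0. 0.] f [-0.2 -0.4  1.1] m [ 0.   -0.02  0.01] w 0.0449 j [ 0.58  0.47 -0.48  1.61  0.24  1.12  0.58]
shift cm [ 0.04 -0.08 21.03] turn [ 0.   -0.   -0.02]
```

```bash
python3 -m crank '[[[0,-0.1,4.5],[0,0,-0.02]],[[0,0,4.5],[0,0,0]],[[0,0,4.5],[0,0,0]],[[0,0,4],[0,0,0]],[[0,0,1],[0,0,0]]]' 4.5 60; python3 -m crank '[[[0,0,1],[0,0,0]],[[0,0,1],[0,0,0]],[[0,0,0.4],[0,0,0]],[[0,0,0],[0,0,0]]]'
python3 - <<'E'
from h import *
from go import togo
togo(.609,-.209,.021,122)
p,d=shot("side","s1");cv2.imwrite("pics/s1.png",cv2.resize(p[155:245,206:326,::-1],(720,540),interpolation=cv2.INTER_CUBIC))
E
```

```text
clock: 3.9
tcp_pos: [0.6058, -0.2087, 0.0417]
orientation: [-1.525, -2.738, 0.003]
contact_force: [-0.5, -0.5, -0.0]
grip_width: 0.0449
gripper_force: 0.0
clock: 4.3
tcp_pos: [0.6097, -0.2094, 0.023]
orientation: [1.524, 2.746, 0.0]
contact_force: [-0.1, -0.6, 0.2]
grip_width: 0.045
gripper_force: 0.0
t 4.3 tcp [ 0.6097 -0.2094  0.023 ] yaw 121.9 tilt [-0.001  0.001] f [-0.1 -0.6  0.2] m [-0.   -0.06 -0.  ] w 0.045 j [ 0.52  0.71 -0.41  1.75  0.38  0.76  0.49]
shift cm [ 0.07 -0.04  0.2 ] turn [ 0.001  0.001 -0.001]
```

View pics/s1.png

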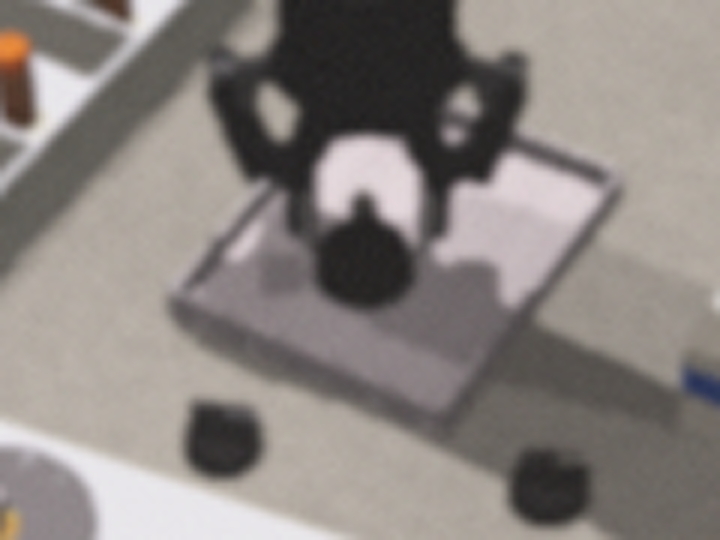

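The side view shows the open fingers at crop columns 305 and 432, straddling the bar at 365, with the fingertips level with the skirt's top centre. That is aligned, so I close.

```bash
python3 -m crank '[[[0,0,0.1],[0,0,0]],[[0,0,0],[0,0,0]],[[0,0,0],[0,0,0]],[[0,0,0],[0,0,0]],[[0,0,0],[0,0,0]]]' 0 70; python3 go.py .582 .075 .24 145;  python3 -m crank '[[[0,0,-2],[0,0,0]],[[0,0,-4],[0,0,0]],[[0,0,-4.5],[0,0,0]],[[0,0,-4.5],[0,0,0]],[[0,0,-4.5],[0,0,0]]]'; python3 go.py .582 .075 .24 145
```

```text
clock: 4.85
tcp_pos: [0.6097, -0.2094, 0.0222]
orientation: [1.523, 2.746, 0.0]
contact_force: [-1.1, -0.2, 6.8]
grip_width: 0.0107
gripper_force: 70.6
t 4.85 tcp [ 0.6097 -0.2094  0.0222] yaw 122.0 tilt [-0.001  0.001] f [-1.1 -0.2  6.8] m [ 0.04  0.3  -0.04] w 0.0107 j [ 0.52  0.71 -0.41  1.75  0.38  0.76  0.49]
shift cm [ 25.57  12.72 -21.8 ] turn [ 0.001  0.001 -0.402]
clock: 5.35
tcp_pos: [0.6086, -0.2091, 0.2178]
orientation: [-1.523, -2.747, 0.0]
contact_force: [1.0, -0.9, -1.1]
grip_width: 0.011
gripper_force: 69.8
t 5.35 tcp [ 0.6086 -0.2091  0.2178] yaw 122.0 tilt [ 0.001 -0.   ] f [ 1.  -0.9 -1.1] m [-0.   -0.08  0.04] w 0.011 j [ 0.59  0.48 -0.49  1.62  0.25  1.1   0.59]
shift cm [25.51 12.79 -2.21] turn [-0.    -0.001 -0.402]
```

```bash
python3 -m crank '[[[4.25,2.13,0],[0,0,0]],[[4.25,2.13,0],[0,0,0]],[[4.25,2.13,0],[0,0,0]],[[4.25,2.13,0],[0,0,0]],[[4.25,2.13,0],[0,0,0]]]'; python3 -m crank '[[[4.25,2.13,0],[0,0,0]],[[0,0,0],[0,0,-0.134]],[[0,0,0],[0,0,-0.134]],[[0,0,0],[0,0,-0.134]],[[0,0,0],[0,0,0]]]'
python3 - <<'E'
from h import *
from go import togo
togo(.582,.075,.18,145)
im=[]
for n,(u,v) in dict(side=(204,228),top=(213,180)).items():
    p,d=shot(n,n+"2");im.append(cv2.resize(p[v-30:v+30,u-30:u+30,::-1],(400,400),interpolation=cv2.INTER_CUBIC))
cv2.imwrite("pics/s2.png",np.clip(np.hstack(im)*1.5,0,255))
E
```

```text
clock: 5.85
tcp_pos: [0.5863, 0.0291, 0.2162]
orientation: [1.524, 2.747, -0.0]
contact_force: [1.3, 0.3, -0.0]
grip_width: 0.0111
gripper_force: 69.8
clock: 6.35
tcp_pos: [0.5822, 0.0748, 0.2159]
orientation: [-0.942, -2.996, 0.0]
contact_force: [-0.2, 0.3, -1.0]
grip_width: 0.0109
gripper_force: 69.8
t 6.35 tcp [0.5822 0.0748 0.2159] yaw 145.1 tilt [ 0.001 -0.   ] f [-0.2  0.3 -1. ] m [0.02 0.07 0.04] w 0.0109 j [ 0.28  0.43 -0.66  1.75  0.3   1.06  0.47]
shift cm [0.03 0.01 3.59] turn [-0.    -0.001  0.001][ WARN:0@1.117] global loadsave.cpp:1063 imwrite_ Unsupported depth image for selected encoder is fallbacked to CV_8U.
```

View pics/s2.png

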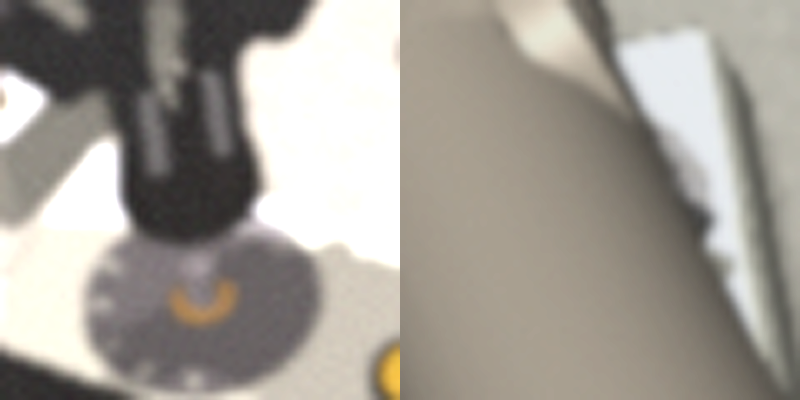

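Side crop: the knob is held level, with the skirt spanning columns 122–258 and the bottom rim at row 240. The shaft is below at (200,270). The arm hides the top view here, so I fit the skirt's bottom rim in the side view.

```bash
cat > rim.py <<'E'
import sys
from h import *
from scipy.optimize import least_squares
def rim(n=6):
    o=monitor.get_obs();zb=o["tcp_pos"][2]-.0192
    A=np.mean([optics.grab_frame("side")[0].astype(np.float32) for _ in range(n)],0).mean(2)
    m=C["side"];c=np.array(m["R"])@np.r_[o["tcp_pos"][:2],zb]+m["t"];u0=c[0]/c[2]*F("side")+m["cx"];v0=c[1]/c[2]*F("side")+m["cy"]
    pts=[]
    for a in np.radians(np.arange(0,181,4)):        # rays from the rim centre outward, lower half
        s=np.arange(4,18,.1);x=(u0+s*np.cos(a)).astype(np.float32);y=(v0+s*np.sin(a)).astype(np.float32)
        g=cv2.remap(A,x[None],y[None],cv2.INTER_CUBIC)[0];g=cv2.GaussianBlur(g[None],(0,0),3)[0]
        k=np.gradient(g).argmax();pts.append(plane("side",x[k],y[k],zb)[:2])
    X=np.array(pts);f=lambda q:np.linalg.norm(X-q,axis=1)-.023
    s=least_squares(f,o["tcp_pos"][:2],loss="soft_l1",f_scale=.0007);e=f(s.x)
    R,_=cv2.Rodrigues(np.array(o["orientation"]));d=R.T@np.r_[s.x-o["tcp_pos"][:2],0]*1e3
    print("rim centre",s.x.round(4),"minus tcp, tool mm",d.round(2),"resid med mm",(np.median(abs(e))*1e3).round(2),"res by angle",(e[::5]*1e3).round(1),"disc(side)",np.load("pics/disc_side.npy").round(4))
    return s.x
if __name__=="__main__": rim()
E
python3 rim.py
```

```text
rim centre [0.5809 0.074 ] minus tcp, tool mm [ 0.92 -1.29  0.  ] resid med mm 0.74 res by angle [-1.  -1.5 -0.9  0.2  0.9  0.2 -0.2 -0.9 -1.8 -0.6] disc(side) [0.5815 0.0758]
```

```bash
sed -i 's/np.arange(0,181,4)/np.arange(24,157,3)/' rim.py; python3 rim.py; python3 -m crank '[[[0.05,0.18,1.5],[0,0,0]],[[0,0,1.5],[0,0,0]],[[0,0,0.1],[0,0,0]],[[0,0,0],[0,0,0]]]'; python3 rim.py; python3 go.py .5815 .0758 .178 145
```

```text
rim centre [0.5807 0.0742] minus tcp, tool mm [ 1.16 -1.49 -0.  ] resid med mm 0.58 res by angle [-1.1 -0.8  0.6  0.8  0.8  0.6 -0.6 -0.5 -0.5] disc(side) [0.5815 0.0758]
clock: 7.45
tcp_pos: [0.5825, 0.0764, 0.1841]
orientation: [-0.944, -2.994, 0.001]
contact_force: [-0.2, -0.3, 0.1]
grip_width: 0.0108
gripper_force: 69.8
rim centre [0.5826 0.0758] minus tcp, tool mm [-0.48 -0.44 -0.  ] resid med mm 0.4 res by angle [ 0.6 -1.2 -1.1 -0.6  0.2 -0.   0.7  0.4 -0.5] disc(side) [0.5815 0.0758]
t 7.75 tcp [0.5835 0.0766 0.1858] yaw 145.0 tilt [-0.001  0.001] f [ 0.5 -0.1 -0.9] m [ 0.02  0.03 -0.  ] w 0.011 j [ 0.26  0.46 -0.65  1.78  0.32  1.01  0.45]
shift cm [ 0.12 -0.18  0.78] turn [ 0.001  0.001 -0.   ]
```

```bash
python3 rim.py; python3 rim.py; python3 go.py .5815 .0758 .178 145
```

```text
rim centre [0.5819 0.0763] minus tcp, tool mm [ 1.13 -1.12 -0.  ] resid med mm 0.34 res by angle [ 0.2  0.4 -0.8 -0.3  0.3 -0.4 -0.6 -0.7  0.6] disc(side) [0.5815 0.0758]
rim centre [0.5816 0.0764] minus tcp, tool mm [ 1.28 -1.06 -0.  ] resid med mm 0.26 res by angle [ 0.4  0.   0.6 -0.7  0.2 -0.1 -0.3 -0.9  0. ] disc(side) [0.5815 0.0758]
t 8.35 tcp [0.5832 0.0765 0.1853] yaw 145.0 tilt [ 0. -0.] f [-0.4  0.6  0.1] m [ 0.03 -0.05  0.05] w 0.0109 j [ 0.26  0.46 -0.65  1.78  0.32  1.01  0.45]
shift cm [ 0.1  -0.15  0.73] turn [-0. -0. -0.]
```

```bash
python3 -m crank '[[[0,-0.05,0.4],[0,0,0]],[[0,0,0.1],[0,0,0]],[[0,0,0.1],[0,0,0]],[[0,0,0.1],[0,0,0]],[[0,0,0],[0,0,0]]]'; python3 -m crank '[[[0,0,0.1],[0,0,0]],[[0,0,0],[0,0,0]]]'; python3 go.py .5828 .076 .1653 145
```

```text
clock: 8.85
tcp_pos: [0.5828, 0.076, 0.1784]
orientation: [-0.945, -2.996, 0.0]
contact_force: [-1.7, -0.5, 2.4]
grip_width: 0.0111
gripper_force: 70.2
clock: 9.05
tcp_pos: [0.583, 0.0761, 0.1775]
orientation: [0.945, 2.996, -0.0]
contact_force: [-1.9, -1.5, 4.0]
grip_width: 0.011
gripper_force: 70.4
t 9.05 tcp [0.583  0.0761 0.1775] yaw 145.0 tilt [-0.  0.] f [-1.9 -1.5  4. ] m [-0.16  0.4  -0.02] w 0.011 j [ 0.26  0.47 -0.65  1.79  0.33  0.99  0.44]
shift cm [ 0.01 -0.02  1.22] turn [0. 0. 0.]
```

```bash
python3 -m crank '[[[0,-0.04,0],[0,0,0]],[[0,0,0],[0,0,0]]]'; python3 go.py .583 .0761 .1653 145;  python3 -m crank '[[[0,-0.04,0.03],[0,0,0]],[[0,0,0],[0,0,0]]]'; python3 go.py .5828 .076 .1653 145
```

```text
clock: 9.25
tcp_pos: [0.5829, 0.076, 0.1776]
orientation: [0.944, 2.996, 0.001]
contact_force: [-0.9, -0.5, 2.6]
grip_width: 0.011
gripper_force: 70.4
t 9.25 tcp [0.5829 0.076  0.1776] yaw 145.0 tilt [-0.     0.001] f [-0.9 -0.5  2.6] m [-0.    0.24 -0.03] w 0.011 j [ 0.26  0.47 -0.65  1.79  0.33  0.99  0.44]
shift cm [-0.01  0.01  1.23] turn [0.001 0.    0.   ]
clock: 9.45
tcp_pos: [0.5828, 0.0759, 0.1773]
orientation: [0.944, 2.996, 0.001]
contact_force: [0.5, 1.0, 3.4]
grip_width: 0.0109
gripper_force: 70.4
t 9.45 tcp [0.5828 0.0759 0.1773] yaw 145.0 tilt [-0.     0.001] f [0.5 1.  3.4] m [ 0.24  0.09 -0.02] w 0.0109 j [ 0.26  0.47 -0.65  1.79  0.33  0.99  0.44]
shift cm [0.  0.  1.2] turn [0.001 0.    0.   ]
```

```bash
python3 -m crank '[[[0,0.02,0.1],[0,0,0]],[[0,0,0],[0,0,0]]]'; python3 -m crank '[[[0,0,0],[0,0,0.06]],[[0,0,0],[0,0,0.06]],[[0,0,0],[0,0,0]]]' | egrep 'tcp|contact'; python3 go.py .5828 .076 .1653 145;  python3 -m crank '[[[0,0,0],[0,0,-0.06]],[[0,0,0],[0,0,-0.06]],[[0,0,0],[0,0,-0.06]],[[0,0,0],[0,0,-0.06]],[[0,0,0],[0,0,0]]]'| egrep 'tcp|contact'; python3 go.py .5828 .076 .1653 145
```

```text
clock: 9.65
tcp_pos: [0.5828, 0.076, 0.1762]
orientation: [0.944, 2.996, 0.001]
contact_force: [-1.5, 1.3, 5.6]
grip_width: 0.0106
gripper_force: 70.6
tcp_pos: [0.5831, 0.0759, 0.1764]
contact_force: [1.0, 0.6, 4.1]
t 9.95 tcp [0.5831 0.0759 0.1764] yaw 138.0 tilt [-0.001  0.001] f [1.  0.6 4.1] m [ 0.17  0.02 -0.01] w 0.0113 j [ 0.24  0.46 -0.62  1.79  0.32  0.99  0.33]
shift cm [ 0.03 -0.02  1.11] turn [ 0.001  0.001 -0.121]
tcp_pos: [0.5829, 0.0756, 0.1762]
contact_force: [-1.5, 0.2, 4.6]
t 10.45 tcp [0.5829 0.0756 0.1762] yaw 152.0 tilt [-0.001  0.   ] f [-1.5  0.2  4.6] m [-0.05  0.05 -0.03] w 0.0108 j [ 0.28  0.48 -0.67  1.79  0.35  1.    0.55]
shift cm [0.03 0.03 1.09] turn [0.    0.001 0.122]
```

```bash
python3 rim.py
python3 - <<'E'
from h import *
A=np.mean([optics.grab_frame("side")[0].astype(np.float32) for _ in range(4)],0)
u,v=204,232;cv2.imwrite("pics/s3.png",np.clip(cv2.resize(A[v-30:v+30,u-40:u+40,::-1],(800,600),interpolation=cv2.INTER_CUBIC)*1.6,0,255).astype(np.uint8))
E
```

```text
rim centre [0.5809 0.0752] minus tcp, tool mm [ 1.64 -1.31 -0.  ] resid med mm 0.37 res by angle [-0.1  0.3 -0.4  0.2 -0.6 -0.7  0.4  0.2 -0.8] disc(side) [0.5815 0.0758]
```

View pics/s3.png

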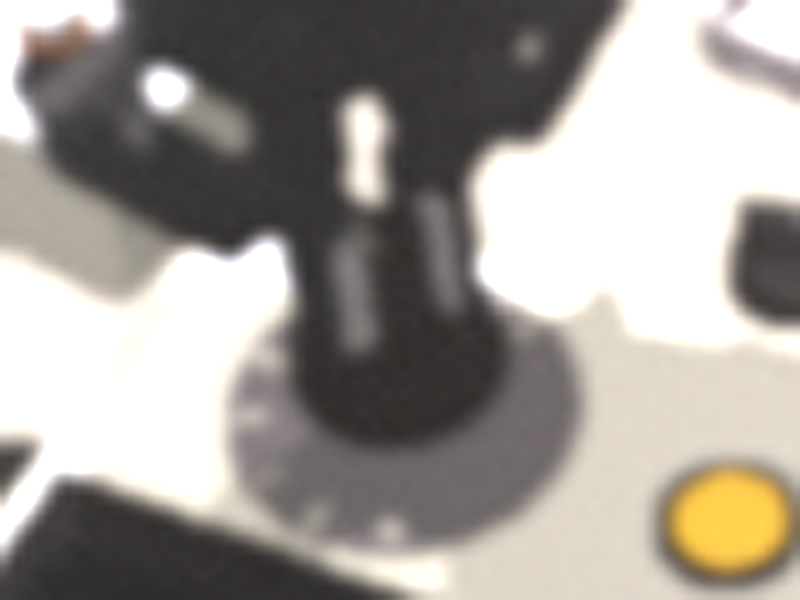

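The rim is laterally close, but allowing for the shaft holding the underside at about 0.159, the knob sits about 1–1.7 mm short along its own +x (tool -x), so the bore's flat rests on the shaft end. I'll shift tool -x and sweep.

```bash
python3 -m crank '[[[-0.1,0,0],[0,0,0]],[[0,0,0],[0,0,0.06]],[[0,0,0],[0,0,0.06]],[[0,0,0],[0,0,0]]]'| egrep 'tcp|contact'; python3 go.py .5828 .076 .1653 145;  python3 -m crank '[[[0,0,0],[0,0,0.06]],[[0,0,0],[0,0,0.06]],[[0,0,0],[0,0,0]]]'| egrep 'tcp|contact'; python3 go.py .5828 .076 .1653 145
```

```text
tcp_pos: [0.5834, 0.0756, 0.1762]
contact_force: [-2.1, 0.6, 5.2]
t 11.35 tcp [0.5834 0.0756 0.1762] yaw 144.9 tilt [0. 0.] f [-2.1  0.6  5.2] m [0.2  0.33 0.01] w 0.0111 j [ 0.26  0.47 -0.65  1.79  0.33  0.99  0.44]
shift cm [0.07 0.   1.09] turn [ 0.    -0.    -0.001]
tcp_pos: [0.5837, 0.0754, 0.1763]
contact_force: [-0.8, 1.2, 4.2]
t 11.65 tcp [0.5837 0.0754 0.1763] yaw 138.1 tilt [-0.001  0.001] f [-0.8  1.2  4.2] m [0.19 0.03 0.02] w 0.011 j [ 0.24  0.46 -0.62  1.79  0.32  0.99  0.33]
shift cm [ 0.11 -0.02  1.1 ] turn [ 0.001  0.001 -0.12 ]
```

```bash
python3 -m crank '[[[-0.07,0,0],[0,0,0]],[[0,0,0],[0,0,-0.06]],[[0,0,0],[0,0,-0.06]],[[0,0,0],[0,0,0]]]'| egrep 'tcp|contact'; python3 go.py .5828 .076 .1653 145;  python3 -m crank '[[[0,0,0],[0,0,-0.06]],[[0,0,0],[0,0,-0.06]],[[0,0,0],[0,0,-0.06]],[[0,0,0],[0,0,0]]]'| egrep 'tcp|contact'; python3 go.py .5828 .076 .1653 145
```

```text
tcp_pos: [0.5838, 0.0743, 0.1752]
contact_force: [1.4, 0.5, -0.0]
t 12.05 tcp [0.5838 0.0743 0.1752] yaw 145.1 tilt [ 0.001 -0.   ] f [ 1.4  0.5 -0. ] m [ 0.16 -0.32 -0.1 ] w 0.0111 j [ 0.26  0.47 -0.65  1.79  0.33  0.99  0.44]
shift cm [0.18 0.08 0.99] turn [-0.    -0.001  0.001]
tcp_pos: [0.5842, 0.0742, 0.1755]
contact_force: [3.7, -0.5, -2.1]
t 12.45 tcp [0.5842 0.0742 0.1755] yaw 155.3 tilt [-0. -0.] f [ 3.7 -0.5 -2.1] m [-0.03 -0.63 -0.03] w 0.011 j [ 0.29  0.48 -0.68  1.79  0.36  1.    0.6 ]
shift cm [0.2  0.11 1.02] turn [-0.     0.     0.179]
```

Fz went to zero and z dropped, so the D has engaged. Now I push down.

```bash
python3 -m crank '[[[0.03,0,0.15],[0,0,0.03]],[[0,0,0.15],[0,0,0.03]],[[0,0,0.15],[0,0,0]],[[0,0,0],[0,0,0]]]'| egrep 'tcp|contact'; python3 -m crank '[[[0,0,0.15],[0,0,0]],[[0,0,0.15],[0,0,0]],[[0,0,0.1],[0,0,0]],[[0,0,0],[0,0,0]]]'| egrep 'tcp|contact'; python3 go.py .5838 .0745 .161 152
```

```text
tcp_pos: [0.5839, 0.0744, 0.1714]
contact_force: [3.8, -1.3, -0.9]
tcp_pos: [0.584, 0.0745, 0.1675]
contact_force: [4.2, -1.6, -0.5]
t 13.25 tcp [0.584  0.0745 0.1675] yaw 151.9 tilt [-0.001 -0.   ] f [ 4.2 -1.6 -0.5] m [-0.54 -1.   -0.05] w 0.0111 j [ 0.27  0.49 -0.67  1.79  0.36  0.98  0.54]
shift cm [ 0.01 -0.01  0.65] turn [-0.     0.001 -0.002]
```

```bash
python3 -m crank '[[[-0.06,0,0.1],[0,0,0]],[[0,0,0.15],[0,0,0]],[[0,0,0.15],[0,0,0]],[[0,0,0],[0,0,0]]]'| egrep 'tcp|contact';  python3 -m crank '[[[0,0,0.15],[0,0,0]],[[0,0,0.1],[0,0,0]],[[0,0,0],[0,0,0]]]'| egrep 'tcp|contact'; python3 go.py .5838 .0745 .161 152
```

```text
tcp_pos: [0.5842, 0.0746, 0.1636]
contact_force: [1.5, -3.0, 4.4]
tcp_pos: [0.5843, 0.0746, 0.1614]
contact_force: [1.4, -3.3, 7.1]
t 13.95 tcp [0.5843 0.0746 0.1614] yaw 151.9 tilt [-0. -0.] f [ 1.4 -3.3  7.1] m [-0.6  -0.24  0.05] w 0.0108 j [ 0.27  0.49 -0.66  1.8   0.36  0.97  0.54]
shift cm [ 0.03 -0.03  0.04] turn [-0.     0.    -0.002]
```

```bash
python3 -m crank '[[[-0.04,-0.03,0.1],[0,0,0]],[[0,0,0.1],[0,0,0]],[[0,0,0],[0,0,0]]]' - 90| egrep 'tcp|contact';  python3 -m crank '[[[0,0,0.1],[0,0,0]],[[0,0,0.1],[0,0,0]],[[0,0,0],[0,0,0]],[[0,0,0],[0,0,0]]]'| egrep 'tcp|contact'; python3 go.py .5838 .0745 .161 152
```

```text
tcp_pos: [0.5844, 0.0746, 0.1608]
contact_force: [-3.3, -3.8, 16.5]
tcp_pos: [0.5846, 0.0747, 0.1605]
contact_force: [-8.8, -4.2, 29.1]
t 14.65 tcp [0.5846 0.0747 0.1605] yaw 151.9 tilt [-0.002 -0.   ] f [-8.8 -4.2 29.1] m [-1.    1.75  0.03] w 0.0103 j [ 0.27  0.5  -0.66  1.8   0.36  0.97  0.54]
shift cm [ 0.06 -0.06 -0.05] turn [-0.     0.002 -0.002]
```

```bash
python3 -m crank '[[[0,0,-0.1],[0,0,0]],[[0,0,0],[0,0,0]],[[0,0,0],[0,0,0]],[[0,0,0],[0,0,0]]]'| egrep 'tcp|contact|gripper'
python3 - <<'E'
from h import *
from go import togo
togo(.5838,.0745,.161,152)
p,d=shot("side","s4");u,v=204,232;cv2.imwrite("pics/s4.png",np.clip(cv2.resize(p[v-30:v+30,u-40:u+40,::-1],(800,600),interpolation=cv2.INTER_CUBIC)*1.6,0,255).astype(np.uint8))
E
python3 rim.py
```

```text
tcp_pos: [0.5845, 0.0747, 0.1607]
contact_force: [-4.6, -3.7, 23.2]
gripper_force: 95.3
t 15.05 tcp [0.5845 0.0747 0.1607] yaw 151.9 tilt [-0.001 -0.   ] f [-4.6 -3.7 23.2] m [-0.81  1.21 -0.02] w 0.01 j [ 0.27  0.5  -0.66  1.8   0.36  0.97  0.54]
shift cm [ 0.05 -0.05 -0.03] turn [-0.     0.001 -0.002]
rim centre [0.5706 0.0883] minus tcp, tool mm [18.69  5.5  -0.03] resid med mm 1.69 res by angle [ 7.5  4.   2.2 -0.7 -0.9 -0.4  0.7  4.2  8.8] disc(side) [0.5815 0.0758]
```

View pics/s4.png

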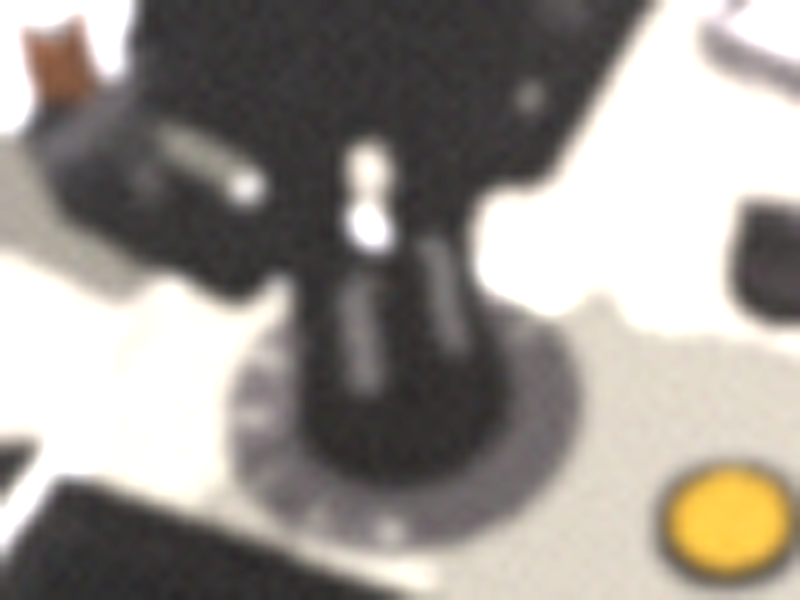

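The side crop shows the knob seated and concentric on the dial: skirt columns 302–508 (middle 405) against the disc's middle at 404. Its bottom rim is at row 487, where 2 mm above the panel predicts about 488. It is being held at the stop with 23 N.

```bash
python3 -c "
from bench import r
print(r.hand_in())"
```

```text
the job is handed in; nothing more can be done
None
```

The knob is on the D-shaft with its flat engaged, and I handed the job in at about 15 s of the 38 s limit, still gripping it and pressing it to its stop with about 23 N. The hand-in returned no verdict.

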